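# Lay a switch-box cover in the sloping nest, hollow side down

### The job

Take a switch-box cover from the rack and set it, without dropping it, fully home in the pocket of the sloping assembly nest with its hollow side down and its closed face up, then let go. Either cover will do if it ends up that way round, so mind which way each one faces; leave the other cover standing in the rack and do not disturb the other things on the bench.

Things in the scene. Friction and masses are not known exactly. Their poses are not given: they have to be found in the camera images.
- cover_a: white plastic switch-box cover, one of two alike: a shallow tray 80 long (x) x 60 wide (y) x 24 mm deep (z), walls 4 mm, 0.12 kg. One big face closed but for a 24 mm square opening, the other big face hollow. Origin at the middle of the block; z points out of the closed face. Starts on edge in a rack bay, x upwards, leaning 35 degrees back, closed face to the robot side.
- cover_b: white plastic switch-box cover, one of two alike: a shallow tray 80 long (x) x 60 wide (y) x 24 mm deep (z), walls 4 mm, 0.12 kg. One big face closed but for a 24 mm square opening, the other big face hollow. Origin at the middle of the block; z points out of the closed face. Starts on edge in a rack bay, x upwards, leaning 35 degrees back, hollow to the robot side.
- rack: fixed rack, base 120 x 200 x 10 mm; origin on the bench under the mid-point between the covers, x away from the robot side. Bays at y = -70 and +70 mm (which cover is where varies), each a 38 mm wide open-frame aluminium backrest leaning 35 degrees towards +x, with a ledge and a 6 mm front lip. A standing cover's middle is 58 mm up; its two long sides stick out free, 11 mm beyond the backrest.
- pocket: aluminium pocket of the nest. Origin: centre of its floor, 65 mm above the bench; z is the floor's normal, sloping 10 degrees down to the robot side, x uphill. Opening 88 (x) x 68 mm (y), walls 8 mm high at both ends and at the four corners. A seated cover's middle is 12 mm above the floor, its long side along x, either way round.
- nest: fixed stand carrying the pocket, steel base 150 x 110 x 10 mm, origin on the bench under the pocket's centre, x away from the robot side. Within 28 mm of the middle lengthwise, the pocket's long sides are open and its floor is only 44 mm wide, so fingers can pass beside a cover and 20 mm below the floor.
- screwdriver: a screwdriver lying on the bench, bystander; origin under its middle
- stop_head: a red mushroom switch head, 40 mm across, 42 mm high, standing on the bench, bystander; origin under its middle
- parts_bin: an open red plastic bin 100 x 140 x 50 mm on the bench, bystander; origin under its middle
Mind the look-alikes: they are no part of the job. What is shaped like the nest but green or purple is not meant. What is shaped like the cover_a but brown is not meant.

How it is judged:
By the outcome, as a careful person would: the job done as asked, in the order asked, and still so for the second after the job is handed in, with the robot touching nothing.
It also fails if it takes over 38 s, if anything falls off the work surface, if the arm or the gripper's body presses on something with over 40 N, if the wrist force passes 120 N, or if a joint passes its speed limit or range.

### The arm

A 6-joint arm with a two-finger parallel gripper is mounted at the origin on the work surface. World frame = base frame: x ahead of the robot, y to its left, z up, the work surface at z = 0. Lengths are in mm, angles in rad, forces in N, time in s.
With the tool pointing down it reaches from about 350 to 875 mm from the base axis. Payload 4.2 kg.
Tool frame: the origin (TCP) lies midway between the tips of the shut fingers; the grasp point (between the pads) lies 19 mm behind it; z points along the fingers, y is the line along which they close (so a half turn about z gives the same grasp; the last joint's range is limited). The gripper opens to 87 mm and grips with 3 to 60 N. Pads are 19 mm wide; open, the fingers measure 117 mm over their backs; the gripper's body (75 mm by 190 mm) begins 51 mm behind the grasp point.
Start: joints at [1.37, 0.385, 0.008, 0, -1.194, -0.259], TCP at [277.322, 560.082, 222.55] pointing down, gripper open.
Joint ranges: [-3.14, 3.14], [-1.21, 2.06], [-1.07, 1.41], [-3.16, 2.05], [-2.99, -0.16], [-3.1, 3.1]. Speed limits (rad/s): [2.79, 2.79, 3.14, 3.14, 3.14, 3.14].

### API

Orientations are given as a rotation vector (axis times angle).
In Python, from station import readout, camera, job gives the robot as it stands.
- The arm moves only by the tool arm_command, never from a script. Its argument "series" is a list that holds one entry, the list of rows, each a list of 7 numbers: the turn, a rotation vector about the world's x, y, z in degrees, then the shift along the world's x, y, z in cm, then the closure in counts, from 0 (fully open) to 255 (shut). A call has 1 to 12 rows; each row is the pose to reach, as a shift and turn from the pose commanded when the call began; what a row does not reach only later rows make up. A row lasts 1/8 s, in which the tool goes at most 62.5 mm and 10.7 degrees, less where a joint would pass 70% of its speed; a pose out of reach is approached as far as the arm can. A call with a gripper value outside its range is refused whole. The fingers move at their own pace and stop on an object; "force" is the grip in N (left out, the last holds). Time passes only in rows, so rows that repeat a pose let the fingers close. It gives the time, the measured TCP pose, the force, the opening and the grip force at its end, in the units of the state.
- readout.state(): the state, without advancing time (a new reading comes with each control period).
- camera(name): name is "side" or "top"; returns a dict with "pixels" (480x640x3 uint8, blue, green, red), "vfov" (degrees; the focal length in pixels is half the picture's height over the tangent of half this angle, whatever the lens; pixels are square), "cx", "cy" (the principal point, pixels), "k1" (the pictures are not rectified: a ray, as slopes to the right and down, at radius r is drawn at 1 + k1 r^2 times it, then the intrinsics apply), "camera_from_world" (4x4, takes a point from world to camera coordinates). Camera axes: x right, y down, z forward; pixel columns grow to the right and rows downward; lengths in mm; the calibration is good to about 2 mm. A picture is of the moment at which its call begins. There is no depth.
- job.hand_in(): hands the job in; it is judged then, once.
The state is a dict: "time": time; "q": joint angles; "joint_velocities": joint speeds; "joint_efforts": joint torques, N m; "position": TCP position; "orientation": TCP orientation; "force": force on the tool from outside, world axes, zero at the start; "torque": the same for the moment, N m; "finger_gap": finger opening in mm; "grasp_force": force on a finger pad.
Only numpy, scipy, OpenCV 4.12 (cv2) and the standard library are available. Lean on these libraries where they do the work, as an engineer would, in place of code of your own. Each camera call takes 0.05 s, during which the arm holds its last target. There are 200 camera calls.

## Working session

There is one attempt and no reset: what is moved stays moved. The work goes in short steps, Python scripts to look and compute and a tool call to move; the robot and the scene stay as the last step left them, time stands still between calls to the robot, and variables do not carry over. Pictures are saved under pics/ and viewed, at most 10 in all, crops included, and the job is handed in when it is done.

Besides the shell and the picture viewer there is one more tool, called after "Request:" in YAML: its name, and indented under it one key for each argument. arm_command: Moves the arm, as the interface text tells. Its arguments: {"type":"object","properties":{"series":{"type":"array"},"force":{"type":"number"}},"required":["series"]}

```bash
mkdir -p pics; ls
python3 - <<'E'
from station import readout,camera,job
import cv2,numpy as np
s=readout.state();print(s)
for n in("side","top"):
    c=camera(n);cv2.imwrite(f"pics/{n}0.png",c["pixels"]);print(n,{k:v for k,v in c.items() if k!="pixels"})
E
```

```text
pics
{'time': 0.0, 'q': array([ 1.36956616e+00,  3.85519932e-01,  6.62356671e-03, -5.35524285e-04,
       -1.19400593e+00, -2.58602960e-01]), 'joint_velocities': array([ 0.00067798,  0.00060801,  0.00036508,  0.00011405,  0.0003457 ,
       -0.00094267]), 'joint_efforts': array([-5.42220841e-04, -3.90659022e+01,  1.87399399e+01,  4.21969324e+00,
        1.09592066e-02, -1.96191199e-04]), 'position': array([277.0766922 , 559.54176284, 221.47541583]), 'orientation': array([ 3.05678857e+00, -7.15776230e-01, -6.86195774e-04]), 'force': array([ 0.46562823,  0.14764988, -0.46687217]), 'torque': array([ 0.00747228, -0.00724994,  0.01467834]), 'grasp_force': 0.0, 'finger_gap': 87.35265766499282}
side {'vfov': 51.911694754860214, 'cx': 321.0379975708661, 'cy': 242.43812097776947, 'k1': -0.06613223933986412, 'camera_from_world': array([[ 9.68929270e-01, -2.47337712e-01, -3.53817055e-04,
        -5.40954856e+02],
       [-1.79517350e-01, -7.02261958e-01, -6.88913393e-01,
         2.19104842e+02],
       [ 1.70145790e-01,  6.67571867e-01, -7.24843578e-01,
         8.88484849e+02],
       [ 0.00000000e+00,  0.00000000e+00,  0.00000000e+00,
         1.00000000e+00]])}
top {'vfov': 44.18336540611238, 'cx': 311.4313868239209, 'cy': 222.3948443962285, 'k1': -0.09336293499264178, 'camera_from_world': array([[ 2.91219485e-02, -9.99525662e-01, -1.00181337e-02,
         6.72571158e+01],
       [-9.96377917e-01, -2.82262581e-02, -8.02142440e-02,
         5.80556299e+02],
       [ 7.98934209e-02,  1.23178423e-02, -9.96727301e-01,
         1.15214149e+03],
       [ 0.00000000e+00,  0.00000000e+00,  0.00000000e+00,
         1.00000000e+00]])}
```

View pics/side0.png

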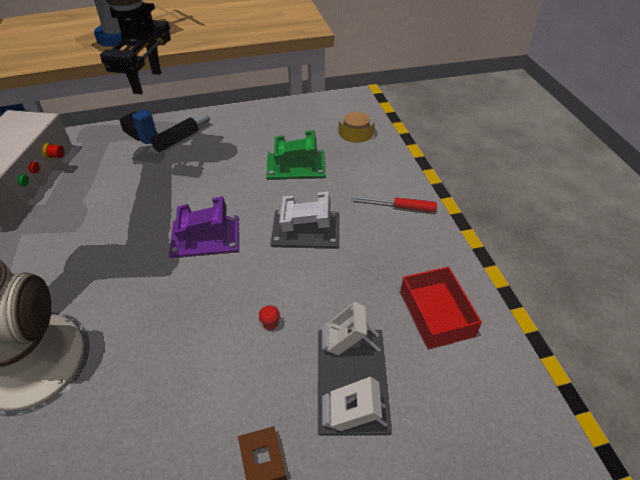

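View pics/top0.png

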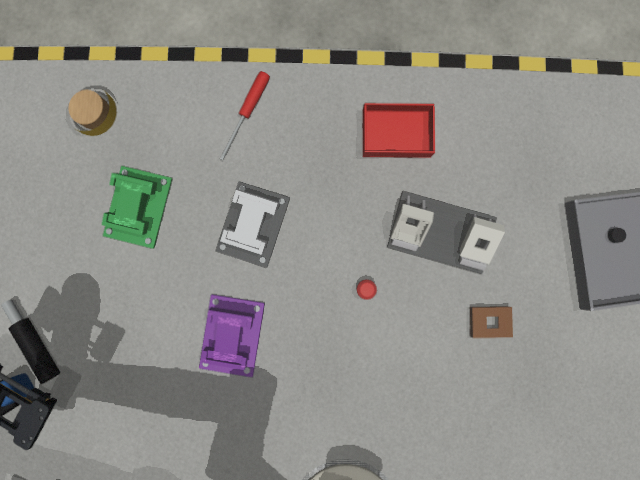

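Candidates for the cover: white cover, left bay, top (411,222) / side (347,325); white cover, right bay, top (481,242) / side (353,400); brown tray (491,322), which is excluded. For the nest: grey one, top (252,224); green (137,207) and purple (232,335) are decoys. In the side view the near cover (353,400) looks closed to the robot and the far one hollow. I'll check that in a close crop.

Run:
```python
import cv2,numpy as np
a=cv2.imread("pics/side0.png");b=cv2.imread("pics/top0.png")
r=lambda i,x,y,w,h:cv2.resize(i[y:y+h,x:x+w],(400,300),interpolation=cv2.INTER_CUBIC)
m=np.vstack([np.hstack([r(a,280,290,192,144),r(b,376,180,144,108)]),np.hstack([r(a,250,175,120,90),r(b,192,170,120,90)])])
cv2.imwrite("pics/crop.png",m)
```

```text
(no output)
```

View pics/crop.png

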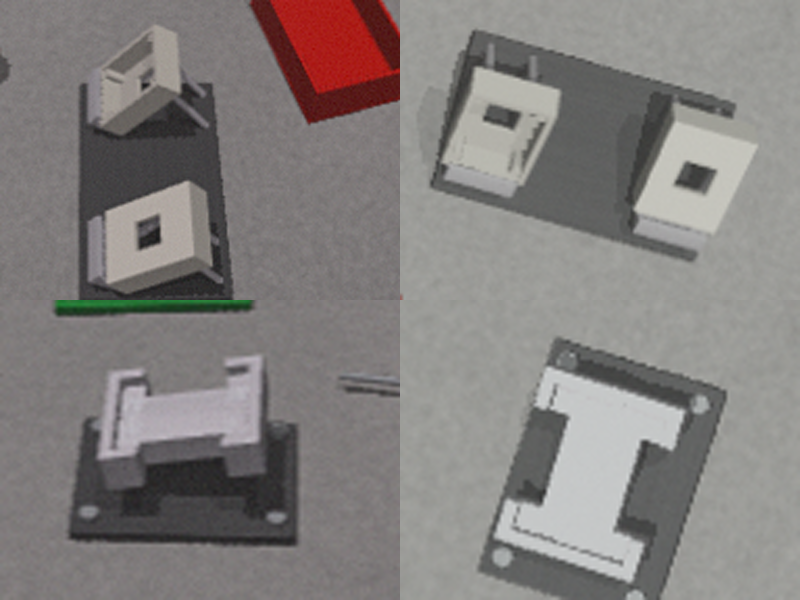

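The close crop shows that the right-bay cover (top (482,244), side (351,402)) has its closed face to the robot, so it is cover_a and I choose it. The left one is hollow to the robot. Next I'll fit the rack and nest poses.

```bash
cat > h.py <<'E'
import numpy as np,cv2
from scipy.optimize import least_squares
from scipy.spatial.transform import Rotation as R
from station import readout,camera,job
def proj(c,P):
    T=c["camera_from_world"];p=np.atleast_2d(P)@T[:3,:3].T+T[:3,3]
    s=p[:,:2]/p[:,2:];s=s*(1+c["k1"]*(s**2).sum(1,keepdims=True))
    f=240/np.tan(np.radians(c["vfov"]/2));return s*f+[c["cx"],c["cy"]]
def mk(p,L): # planar pose
    return R.from_euler('z',p[2]).apply(L)+[p[0],p[1],0]
def fit(L,obs,p0):
    g=lambda p:np.concatenate([(proj(c,mk(p,L[i]))-o).ravel() for c,i,o in obs])
    return least_squares(g,p0,loss='soft_l1')
s35,c35=np.sin(np.radians(35)),np.cos(np.radians(35))
RC=np.array([[s35,0,-c35],[0,-1,0],[c35,0,s35]]).T if 0 else np.column_stack([[s35,0,c35],[0,-1,0],[-c35,0,s35]])
RC[:,1]=np.cross(RC[:,2],RC[:,0])
s10,c10=np.sin(np.radians(10)),np.cos(np.radians(10))
RN=np.column_stack([[c10,0,s10],[0,1,0],[-s10,0,c10]])
E
python3 - <<'E'
from h import *
print(RC)
S=camera("side");T=camera("top")
st=lambda a:np.array(a)/2.08333+[280,290]; tt=lambda a:np.array(a)/2.77778+[376,180]
sn=lambda a:(np.array(a)-[0,300])/3.3333+[250,175]; tn=lambda a:(np.array(a)-[400,300])/3.3333+[192,170]
tt=lambda a:(np.array(a)-[400,0])/2.77778+[376,180]
base=np.array([[60,100,10],[60,-100,10],[-60,-100,10],[-60,100,10.]])
cov=lambda L:np.array(L)@RC.T+[0,-70,58]
L=np.vstack([base,cov([[0,0,12],[40,30,12],[40,-30,12],[-40,-30,12],[-40,30,12.]])])
# world-y sign of RC y decides left/right
sg=np.sign(RC[1,1]);l=[5,6,7,8] if sg>0 else [6,5,8,7]  # topleft,topright,botright,botleft
obs=[(T,[0,1,2,3],tt([[475,30],[735,103],[695,260],[432,187]])),(T,[4]+l,tt([[695,177],[672,122],[757,145],[712,235],[635,207]])),
(S,[4]+l,st([[148,233],[190,183],[212,265],[127,292],[105,210]])),(S,[0,3],st([[212,84],[80,85]]))]
r=fit(L,obs,[500,-150,-.2]);print("rack",r.x,np.degrees(r.x[2]),r.fun.reshape(-1,2).round(1).tolist())
print("cover mid",mk(r.x,np.array([[0,-70,58.]])))
nb=np.array([[75,55,10],[75,-55,10],[-75,-55,10],[-75,55,10.]])
pk=np.array([[x,y,8] for x in(-48,48) for y in(-38,38)])  # wall outer guess 
obs=[(T,[0,1,2,3],tn([[557,339],[725,392],[657,618],[479,571]])),(S,[1,2,3],sn([[297,540],[70,538],[80,415]]))]
r=fit(nb,obs,[500,150,-.2]);print("nest",r.x,np.degrees(r.x[2]),r.fun.reshape(-1,2).round(1).tolist())
n=r.x
P=mk(n,np.array([[0,0,65.]]));print(proj(T,P),proj(S,P))
img=T["pixels"].copy();im2=S["pixels"].copy()
pts=np.array([[x,y,8] for x,y in((-44,-34),(-44,34),(44,34),(44,-34))])@RN.T+[0,0,65]
out=[]
for c,x,y in((T,192,170),(S,250,175)):
    i=cv2.resize(c["pixels"][y:y+90,x:x+120],(400,300),interpolation=cv2.INTER_CUBIC)
    for Q,col in((pts,(0,0,255)),(nb,(0,255,0))):
        q=(proj(c,mk(n,Q))-[x,y]+.5)*3.3333-.5
        cv2.polylines(i,[q.round().astype(int)],True,col,1)
    out.append(i)
cv2.imwrite("pics/fit.png",np.hstack(out))
E
```

```text
[[ 0.57357644  0.         -0.81915204]
 [ 0.          1.          0.        ]
 [ 0.81915204 -0.          0.57357644]]
rack [ 569.39361654 -181.31578172   24.89657807] 1426.4688478888434 [[-0.5, -1.2], [1.0, -1.7], [1.3, -0.8], [0.1, -0.4], [0.5, -0.1], [1.2, 2.9], [1.3, 3.0], [1.6, -5.1], [0.2, -2.9], [-0.3, -0.0], [-5.9, -3.7], [-13.5, -6.6], [-4.6, -1.2], [4.7, 3.1], [-0.1, -0.8], [-0.4, -0.4]]
cover mid [[ 553.01543559 -249.37278128   58.        ]]
nest [573.34239767 200.88060866   6.01856193] 344.8381973451828 [[-0.5, -1.0], [0.9, -1.4], [-0.6, 2.0], [0.7, 0.2], [-0.1, -0.5], [-0.8, -0.6], [0.3, 2.0]]
[[250.32247926 221.56601219]] [[304.89970244 210.43698658]]
```

View pics/fit.png

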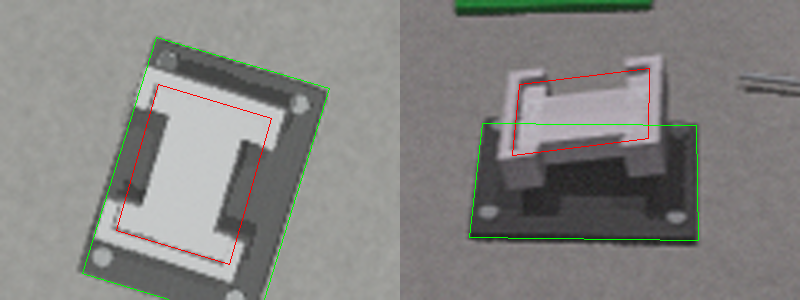

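The nest fit agrees with the image in both views: the pocket rim is centred to within about 1 px. I misread some cover corners, so I'll overlay the fitted cover to check.

Run:
```python
from h import *
S=camera("side");T=camera("top");r=[569.4,-181.3,np.radians(-13.53)];out=[]
bx=np.array([[x,y,z] for z in(12,-12) for x,y in((40,30),(40,-30),(-40,-30),(-40,30))])@RC.T+[0,-70,58]
base=np.array([[60,100,10],[60,-100,10],[-60,-100,10],[-60,100,10.]])
for c,x,y,w in((T,376,180,144),(S,280,300,192)):
    h=w*3//4;k=400/w
    i=cv2.resize(c["pixels"][y:y+h,x:x+w],(400,300),interpolation=cv2.INTER_CUBIC)
    for Q,col in((bx[:4],(0,0,255)),(bx[4:],(255,0,0)),(base,(0,255,0))):
        q=(proj(c,mk(r,Q))-[x,y]+.5)*k-.5
        cv2.polylines(i,[q.round().astype(int)],True,col,1)
    out.append(i)
cv2.imwrite("pics/fit2.png",np.hstack(out))
```

```text
(no output)
```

View pics/fit2.png

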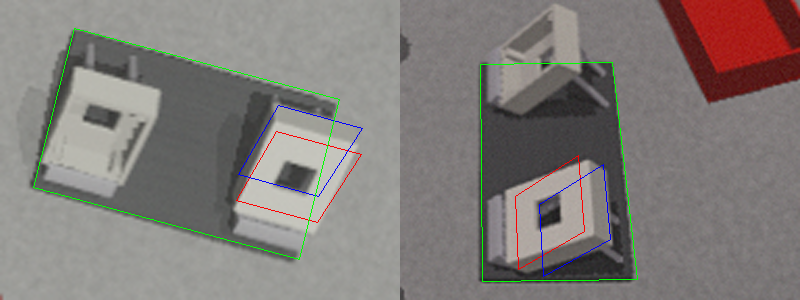

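The fitted box comes out steeper than what I see, so I'll look closer and fit the lean too.

Run:
```python
import cv2,numpy as np
a=cv2.imread("pics/side0.png");b=cv2.imread("pics/top0.png")
f=lambda i,x,y:cv2.resize(i[y:y+75,x:x+50],(400,600),interpolation=cv2.INTER_CUBIC)
f2=lambda i,x,y:cv2.resize(i[y:y+60,x:x+80],(800,600),interpolation=cv2.INTER_CUBIC)
o=np.hstack([cv2.resize(b[208:278,452:510],(400,483),interpolation=cv2.INTER_CUBIC),cv2.resize(a[370:440,315:395],(400,350),interpolation=cv2.INTER_CUBIC).copy() if 0 else np.vstack([cv2.resize(a[370:440,315:395],(400,350),interpolation=cv2.INTER_CUBIC),np.zeros((133,400,3),np.uint8)])])
cv2.imwrite("pics/big.png",o)
```

```text
(no output)
```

View pics/big.png

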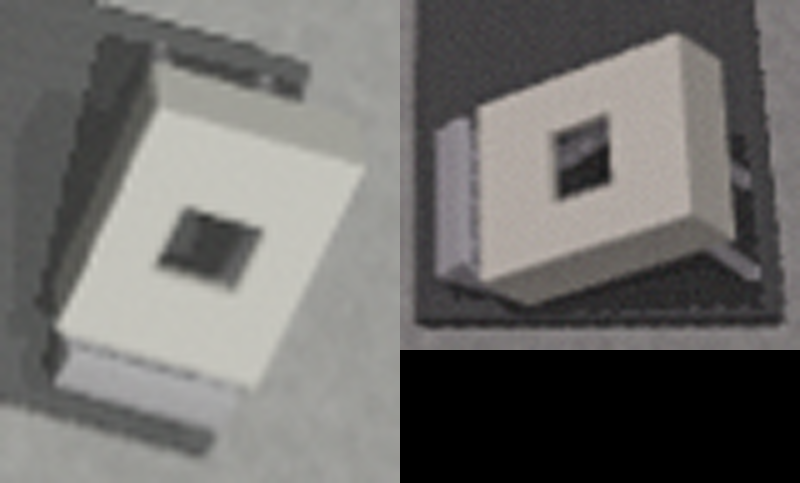

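Run:
```python
from h import *
S=camera("side");T=camera("top")
t=lambda a:np.array(a)/6.897+[452-.43,208-.43]; s=lambda a:(np.array(a)-[400,0])/5+[315-.4,370-.4]
Lt=np.array([[40,30,12],[40,-30,12],[-40,30,12],[-40,-30,12],[0,0,12.]]);ot=t([[162,105],[363,163],[60,328],[250,388],[210,250]])
Ls=np.array([[40,30,12],[40,-30,12],[-40,30,12],[-40,-30,12],[40,30,-12],[40,-30,-12],[-40,-30,-12],[0,0,12.]])
os_=s([[680,35],[690,215],[478,108],[480,280],[722,62],[733,240],[530,303],[583,158]])
def W(p,L):
    r=R.from_euler('zyx',[p[3],-p[4],p[5]])  # nominal cover frame: lean angle = pitch from flat
    return r.apply(L)+p[:3]
g=lambda p:np.concatenate([(proj(T,W(p,Lt))-ot).ravel(),(proj(S,W(p,Ls))-os_).ravel()])
r=least_squares(g,[553,-249,58,-.23,.9,0]);p=r.x
print(p[:3],"yaw,elev of x,roll",np.degrees(p[3:]),r.fun.reshape(-1,2).round(1).tolist())
```

```text
[ 551.03210892 -247.31064301   54.39596549] yaw,elev of x,roll [-18.65684449  37.62057078 -11.00621847] [[-0.4, -0.1], [0.6, 0.4], [-0.8, -0.1], [0.7, -0.3], [-0.3, -0.3], [-0.2, -0.3], [0.2, 0.1], [0.3, -0.5], [0.1, 0.4], [-0.1, -0.1], [0.5, 0.2], [-0.6, 0.4], [-0.6, -0.0]]
```

Run:
```python
from h import *
S=camera("side");T=camera("top")
t=lambda a:np.array(a)/6.897+[452-.43,208-.43]; s=lambda a:(np.array(a)-[400,0])/5+[315-.4,370-.4]
Lt=np.array([[40,30,12],[40,-30,12],[-40,30,12],[-40,-30,12],[0,0,12.]]);ot=t([[162,105],[363,163],[60,328],[250,388],[210,250]])
Ls=np.array([[40,30,12],[40,-30,12],[-40,30,12],[-40,-30,12],[40,30,-12],[40,-30,-12],[-40,-30,-12],[0,0,12.]])
os_=s([[680,35],[690,215],[478,108],[480,280],[722,62],[733,240],[530,303],[583,158]])
W=lambda p,L:R.from_euler('zyx',[p[3],-p[4],p[5]]).apply(L)+p[:3]
def go(name,f,x0,cams="TS"):
    def g(v):
        p=f(v);return np.concatenate([(proj(T,W(p,Lt))-ot).ravel()]*('T' in cams)+[(proj(S,W(p,Ls))-os_).ravel()]*('S' in cams))
    r=least_squares(g,x0);p=np.array(f(r.x));print(name,p[:3].round(1),np.degrees(p[3:]).round(1),"rms",np.sqrt((r.fun**2).mean()).round(2))
x0=[553,-249,58,-.23,.7]
go("roll0",lambda v:[*v,0],x0)
go("roll0 z58",lambda v:[v[0],v[1],58,v[2],v[3],0],[553,-249,-.23,.7])
go("S only",lambda v:v,x0+[0],"S");go("T only",lambda v:v,x0+[0],"T")
b=np.array([[60,100,10],[60,-100,10],[-60,-100,10],[-60,100,10.]])
tt=lambda a:(np.array(a)-[400,0])/2.77778+[376,180];st=lambda a:np.array(a)/2.08333+[280,290]
r=fit(b,[(T,[0,1,2,3],tt([[475,30],[735,103],[695,260],[432,187]])),(S,[0,3],st([[212,84],[80,85]]))],[569,-181,-.23])
print("base",r.x[:2],np.degrees(r.x[2]),r.fun.reshape(-1,2).round(1).tolist())
# 3D triangulation of the face corners
def ray(c,u):
    f=240/np.tan(np.radians(c["vfov"]/2));d=(np.array(u)-[c["cx"],c["cy"]])/f;q=d.copy()
    for _ in range(20):q=d/(1+c["k1"]*(q@q))
    M=c["camera_from_world"];C=-M[:3,:3].T@M[:3,3];v=M[:3,:3].T@[*q,1];return C,v/np.linalg.norm(v)
X=[]
for k in range(5):
    a=ray(T,ot[k]);e=ray(S,os_[[0,1,2,3,7][k]]);A=sum(np.eye(3)-np.outer(d,d) for _,d in(a,e));B=sum((np.eye(3)-np.outer(d,d))@c for c,d in(a,e))
    x=np.linalg.solve(A,B);X.append(x);print(x.round(1),"gap",[np.linalg.norm((np.eye(3)-np.outer(d,d))@(x-c)).round(1) for c,d in(a,e)])
```

```text
roll0 [ 551.1 -245.8   52.9] [-13.4  38.    0. ] rms 1.08
roll0 z58 [ 550.4 -246.9   58. ] [-13.6  38.3   0. ] rms 1.29
S only [ 552.4 -244.2   47.4] [-18.6  37.4 -11.1] rms 0.29
T only [ 552.4 -258.4   13.1] [-18.   33.8  -8.5] rms 0.19
base [ 567.78593873 -181.15803848] -14.237132298669719 [[-0.1, -0.9], [1.1, -0.2], [0.7, 0.5], [-0.2, -0.3], [-0.3, -0.3], [-0.6, -0.6]]
[ 581.2 -225.3   89.6] gap [np.float64(0.1), np.float64(0.1)]
[ 566.6 -281.9   87. ] gap [np.float64(0.3), np.float64(0.3)]
[ 520.7 -209.7   40. ] gap [np.float64(0.3), np.float64(0.3)]
[ 505.8 -265.3   37.3] gap [np.float64(0.4), np.float64(0.4)]
[ 543.8 -246.    64.4] gap [np.float64(0.7), np.float64(0.7)]
```

Run:
```python
from h import *
S=camera("side");T=camera("top")
t=lambda a:np.array(a)/6.897+[452-.43,208-.43]; s=lambda a:(np.array(a)-[400,0])/5+[315-.4,370-.4]
Lt=np.array([[40,30,12],[40,-30,12],[-40,30,12],[-40,-30,12],[0,0,12.]]);ot=t([[162,105],[363,163],[60,328],[250,388],[210,250]])
Ls=np.array([[40,30,12],[40,-30,12],[-40,30,12],[-40,-30,12],[40,30,-12],[40,-30,-12],[-40,-30,-12],[0,0,12.]])
os_=s([[680,35],[690,215],[478,108],[480,280],[722,62],[733,240],[530,303],[583,158]])
W=lambda p,L:R.from_euler('ZYX',[p[3],-p[4],p[5]]).apply(L)+p[:3]
def go(name,f,x0):
    def g(v):
        p=f(v);return np.concatenate([(proj(T,W(p,Lt))-ot).ravel(),(proj(S,W(p,Ls))-os_).ravel()])
    r=least_squares(g,x0);p=np.array(f(r.x));print(name,p[:3].round(1),np.degrees(p[3:]).round(1),"rms",np.sqrt((r.fun**2).mean()).round(2))
go("free",lambda v:v,[553,-249,58,-.23,.7,0]);go("roll0",lambda v:[*v,0],[553,-249,58,-.23,.7])
go("roll0 z58",lambda v:[v[0],v[1],58,v[2],v[3],0],[553,-249,-.23,.7])
go("35",lambda v:[v[0],v[1],58,v[2],np.radians(35),0],[553,-249,-.23])
```

```text
free [ 551.  -247.3   54.4] [-15.2  39.    0.8] rms 0.39
roll0 [ 551.  -247.4   54.5] [-14.9  39.    0. ] rms 0.4
roll0 z58 [ 550.6 -248.2   58. ] [-15.2  39.3   0. ] rms 0.63
35 [ 550.1 -247.9   58. ] [-14.3  35.    0. ] rms 0.94
```

```bash
cat >> h.py <<'E'
def tool(psi,beta):
    p,b=np.radians([psi,beta]);z=np.array([np.sin(b)*np.cos(p),np.sin(b)*np.sin(p),-np.cos(b)])
    y=np.array([np.sin(p),-np.cos(p),0]);return R.from_matrix(np.column_stack([np.cross(y,z),y,z]))
def delta(Rt,pt,st=None):
    st=st or readout.state();d=(Rt*R.from_rotvec(st["orientation"]).inv()).as_rotvec(degrees=True)
    return np.round(np.r_[d,(np.array(pt)-st["position"])/10],2)
E
python3 - <<'E'
from h import *
Rt=tool(-14.8,30);z=Rt.as_matrix()[:,2];c=np.array([550.8,-247.6,56.])
print(z,Rt.as_rotvec())
for d in(100,40,0):print(d,delta(Rt,c+z*(19-d)))
E
```

```text
[ 0.48341169 -0.12772288 -0.8660254 ] [ 2.94703581 -0.38275312  0.78965586]
100 [-10.56 -28.14  11.28  23.43 -79.73  -9.64]
40 [-10.56 -28.14  11.28  26.33 -80.5  -14.84]
0 [-10.56 -28.14  11.28  28.27 -81.01 -18.3 ]
```

Request:
arm_command:
  series:
    - [[0,0,0,8,-20,0,0],[0,0,0,8,-20,0,0],[0,0,0,8,-20,0,0],[-10.5,-28,11.3,23.4,-79.7,-1,0],[-10.5,-28,11.3,23.4,-79.7,-1,0],[-10.5,-28,11.3,23.4,-79.7,-1,0],[-10.5,-28,11.3,23.4,-79.7,-1,0],[-10.5,-28,11.3,23.4,-79.7,-1,0],[-10.5,-28,11.3,23.4,-79.7,-1,0],[-10.5,-28,11.3,23.4,-79.7,-1,0],[-10.5,-28,11.3,23.4,-79.7,-1,0],[-10.5,-28,11.3,23.4,-79.7,-1,0]]
  force: 20

```text
time: 2.1
position: [487.7, -149.3, 214.8]
orientation: [2.947, -0.384, 0.787]
force: [1.7, -0.1, 0.6]
finger_gap: 87.0
grasp_force: 0.0
```

Run:
```python
from h import *
Rt=tool(-14.8,30);z=Rt.as_matrix()[:,2];c=np.array([550.8,-247.6,56.])
s=readout.state();print(s["time"],s["q"].round(2),s["position"])
print(delta(Rt,c+z*(19-100)))
```

```text
2.1 [ 0.08 -0.04 -0.84  0.56 -0.32  0.74] [ 487.73218733 -149.34542765  214.81993071]
[-0.02 -0.1   0.05  2.39 -8.79 -8.87]
```

Run:
```python
from h import *
Rt=tool(-14.8,15);z=Rt.as_matrix()[:,2];c=np.array([550.8,-247.6,56.])
print(delta(Rt,c+z*(19-100)))
```

```text
[ 3.82 14.4   0.05  4.28 -9.29 -8.06]
```

Request:
arm_command:
  series:
    - [[3.8,14.4,0,4.3,-9.3,-4,0],[3.8,14.4,0,4.3,-9.3,-4,0],[3.8,14.4,0,4.3,-9.3,-8,0],[3.8,14.4,0,4.3,-9.3,-8,0],[3.8,14.4,0,4.3,-9.3,-8,0]]

```text
time: 2.72
position: [531.0, -239.6, 134.8]
orientation: [3.056, -0.396, 0.4]
force: [-0.7, -0.6, -0.1]
finger_gap: 87.0
grasp_force: 0.0
```

Run:
```python
from h import *
Rt=tool(-14.8,15);z=Rt.as_matrix()[:,2];c=np.array([550.8,-247.6,56.])
s=readout.state();print(s["time"],s["q"].round(2),s["position"])
for d in(100,30,0):print(delta(Rt,c+z*(19-d)))
a=camera("side")["pixels"];b=camera("top")["pixels"]
cv2.imwrite("pics/pre.png",np.hstack([cv2.resize(a[280:450,270:440],(400,400)),cv2.resize(b[160:310,370:520],(400,400))]))
```

```text
2.725 [-0.13  0.28 -0.44  0.06 -0.59  1.39] [ 530.97203312 -239.56991584  134.83201657]
[ 0.03 -0.07 -0.04 -0.04 -0.27 -0.06]
[ 0.03 -0.07 -0.04  1.71 -0.73 -6.82]
[ 0.03 -0.07 -0.04  2.46 -0.93 -9.72]
```

View pics/pre.png

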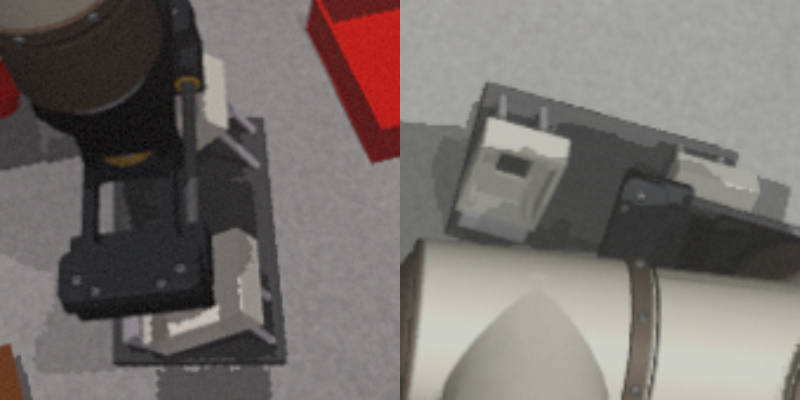

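The pre-grasp view is mostly hidden by the arm: side view shows the fingers just above the right-bay cover at about (190,270) in the crop, nothing touching. Descend.

Request:
arm_command:
  series:
    - [[0,0,0,0.9,-0.5,-3.5,0],[0,0,0,1.7,-0.7,-6.8,0],[0,0,0,2.1,-0.8,-8.2,0],[0,0,0,2.5,-0.9,-9.7,0],[0,0,0,2.5,-0.9,-9.7,0]]

```text
time: 3.45
position: [556.1, -248.3, 37.2]
orientation: [3.057, -0.396, 0.399]
force: [0.6, 0.5, 0.4]
finger_gap: 87.4
grasp_force: 0.0
```

Run:
```python
from h import *
Rt=tool(-14.8,15);z=Rt.as_matrix()[:,2];c=np.array([550.8,-247.6,56.])
s=readout.state();print(s["time"],s["q"].round(2),s["position"],s["force"])
print(delta(Rt,c+z*19))
a=camera("side")["pixels"];b=camera("top")["pixels"]
cv2.imwrite("pics/g.png",np.hstack([cv2.resize(a[330:450,290:410],(400,400),interpolation=2),cv2.resize(b[180:300,400:520],(400,400),interpolation=2)]))
```

```text
3.45 [-0.14  0.46 -0.49  0.08 -0.37  1.38] [ 556.0587446  -248.32107982   37.23571216] [0.57369887 0.48048973 0.35082945]
[-0.02 -0.11 -0.04 -0.05 -0.05  0.04]
```

View pics/g.png

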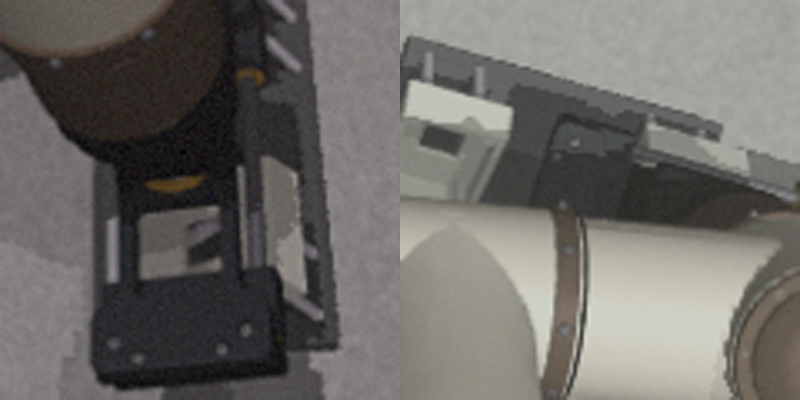

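The side view shows the fingers straddling the cover, with its face visible between the finger bars at about (180,245). There is no contact force, so I close.

Request:
arm_command:
  series:
    - [[0,0,0,0,0,0,255],[0,0,0,0,0,0,255],[0,0,0,0,0,0,255],[0,0,0,0,0,0,255],[0,0,0,0,0,0,255],[0,0,0,0,0,0,255]]
  force: 25

```text
time: 4.3
position: [556.2, -248.6, 37.4]
orientation: [3.057, -0.397, 0.4]
force: [-0.7, -0.9, 1.9]
finger_gap: 59.6
grasp_force: 25.0
```

Request:
arm_command:
  series:
    - [[0,0,0,0.6,-0.15,0.9,255],[0,0,0,1.2,-0.3,1.8,255],[0,0,0,1.2,-0.3,3.5,255],[0,0,0,1.2,-0.3,7,255],[0,0,0,1,0,12,255],[0,0,0,1,0,15,255],[0,0,0,1,0,15,255]]

```text
time: 5.18
position: [568.1, -248.8, 191.2]
orientation: [3.055, -0.396, 0.411]
force: [-0.4, 0.1, -2.0]
finger_gap: 59.9
grasp_force: 25.0
```

Run:
```python
from h import *
c=np.array([573.3,200.9,0]);yaw=-15.16
Rt=tool(yaw,-13);n=R.from_euler('z',yaw,degrees=True).apply(RN[:,2]);zt=Rt.as_matrix()[:,2]
s=readout.state();print(s["time"],s["force"],s["finger_gap"])
for h in(90,0):print(h,delta(Rt,c+[0,0,65]+n*(12+h)+zt*19))
a=camera("side")["pixels"]
cv2.imwrite("pics/lift.png",cv2.resize(a[230:430,260:460],(600,600),interpolation=2))
```

```text
5.175 [-0.36098375  0.08969008 -2.00047797] 59.90226493008079
90 [ 7.28 27.38 -0.38 -1.6  45.55 -4.42]
0 [  7.28  27.38  -0.38  -0.1   45.14 -13.29]
```

View pics/lift.png

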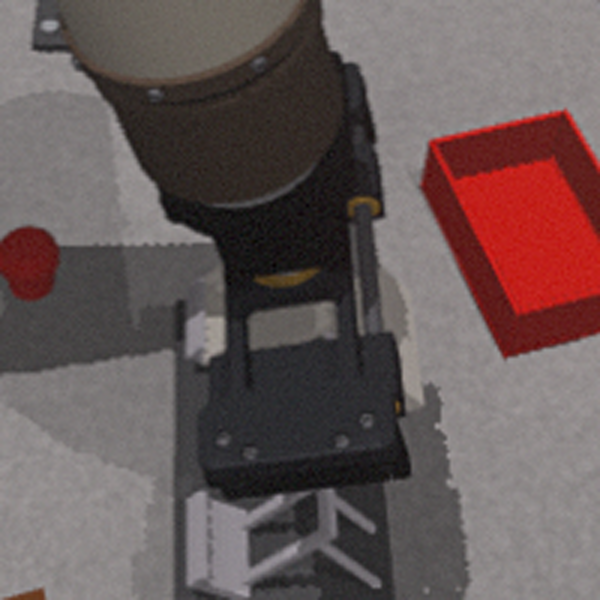

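Cover held (gap 59.9, bay empty in the view at about (280,540), other things untouched). Carry it to above the nest.

Request:
arm_command:
  series:
    - [[0,0,0,0,6,0,255],[2.5,9,0,-0.5,12,0,255],[5,18,0,-1,18,0,255],[7.3,27.4,-0.4,-1.6,24,0,255],[7.3,27.4,-0.4,-1.6,30,0,255],[7.3,27.4,-0.4,-1.6,36,0,255],[7.3,27.4,-0.4,-1.6,42,0,255],[7.3,27.4,-0.4,-1.6,45.5,-2,255],[7.3,27.4,-0.4,-1.6,45.5,-4.4,255],[7.3,27.4,-0.4,-1.6,45.5,-4.4,255],[7.3,27.4,-0.4,-1.6,45.5,-4.4,255]]

```text
time: 6.6
position: [550.4, 206.0, 143.1]
orientation: [-3.064, 0.409, 0.362]
force: [0.6, -0.3, -1.1]
finger_gap: 59.6
grasp_force: 25.0
```

Run:
```python
from h import *
c=np.array([573.3,200.9,0]);yaw=-15.16
Rt=tool(yaw,-13);n=R.from_euler('z',yaw,degrees=True).apply(RN[:,2]);zt=Rt.as_matrix()[:,2]
s=readout.state();print(s["time"],s["q"].round(2),s["force"],s["finger_gap"])
for h in(90,30,10,3,0):print(h,delta(Rt,c+[0,0,65]+n*(12+h)+zt*19))
```

```text
6.6 [ 0.54  0.49  0.01 -0.18 -1.26  0.83] [ 0.61618005 -0.26143522 -1.06442729] 59.62247650312267
90 [-0.04 -0.46  0.05  0.17  0.06  0.39]
30 [-0.04 -0.46  0.05  1.18 -0.21 -5.52]
10 [-0.04 -0.46  0.05  1.51 -0.3  -7.49]
3 [-0.04 -0.46  0.05  1.63 -0.33 -8.18]
0 [-0.04 -0.46  0.05  1.68 -0.34 -8.48]
```

Request:
arm_command:
  series:
    - [[0,0,0,0.7,-0.1,-2.5,255],[0,-0.4,0,1.2,-0.2,-5.5,255],[0,-0.4,0,1.35,-0.25,-6.5,255],[0,-0.4,0,1.35,-0.25,-6.5,255]]

```text
time: 7.1
position: [563.9, 203.5, 78.5]
orientation: [-3.064, 0.409, 0.351]
force: [0.3, 0.2, -0.3]
finger_gap: 59.9
grasp_force: 25.0
```

Run:
```python
from h import *
c=np.array([573.3,200.9,0]);yaw=-15.16;Z=R.from_euler('z',yaw,degrees=True)
Rt=tool(yaw,-13);n=Z.apply(RN[:,2]);zt=Rt.as_matrix()[:,2]
s=readout.state();print(s["time"],s["position"],s["force"],s["finger_gap"])
for h in(20,10,3,0):print(h,delta(Rt,c+[0,0,65]+n*(12+h)+zt*19))
m=s["position"]-R.from_rotvec(s["orientation"]).as_matrix()[:,2]*19
bx=np.array([[x,y,z] for z in(12,-12) for x,y in((40,30),(40,-30),(-40,-30),(-40,30))])@RN.T
rim=np.array([[x,y,8] for x,y in((-44,-34),(-44,34),(44,34),(44,-34))])@RN.T+[0,0,65];out=[]
for nm,x,y in(("side",245,150),("top",190,160)):
    C=camera(nm);i=cv2.resize(C["pixels"][y:y+120,x:x+80],(400,600),interpolation=2)
    for Q,col in((Z.apply(bx[:4])+m,(0,0,255)),(Z.apply(bx[4:])+m,(255,0,0)),(Z.apply(rim)+c,(0,255,0))):
        cv2.polylines(i,[((proj(C,Q)-[x,y]+.5)*5-.5).round().astype(int)],True,col,1)
    out.append(i)
cv2.imwrite("pics/over.png",np.hstack(out))
```

```text
7.1 [563.89169052 203.54365855  78.51739613] [ 0.32439955  0.15404415 -0.31558068] 59.94789065208661
20 [-0.07 -0.05  0.05 -0.01 -0.01 -0.05]
10 [-0.07 -0.05  0.05  0.16 -0.05 -1.04]
3 [-0.07 -0.05  0.05  0.28 -0.08 -1.73]
0 [-0.07 -0.05  0.05  0.33 -0.1  -2.02]
```

View pics/over.png

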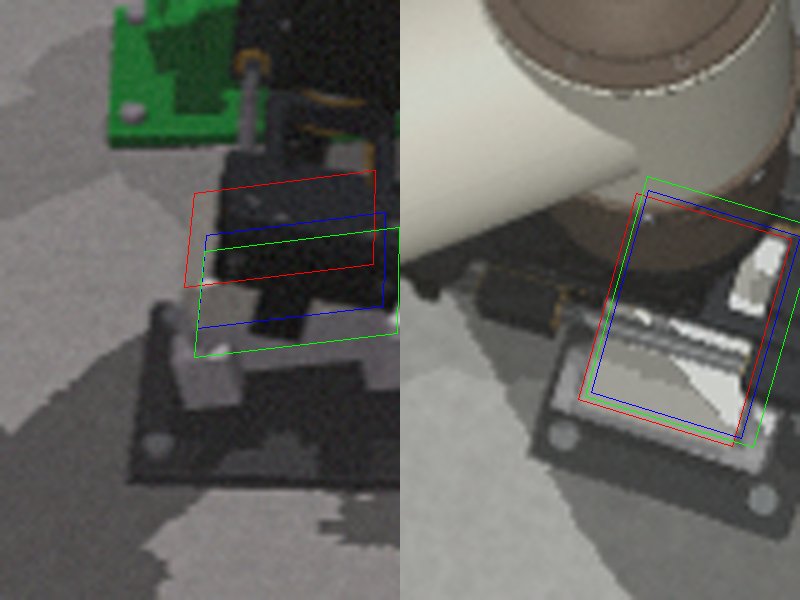

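Last view: in the top crop the cover outline sits inside the pocket rim, with its downhill edge near (665,420), and in the side crop its left end shows at about (205,300), consistent with the overlay. Lower, watching the force.

Request:
arm_command:
  series:
    - [[0,0,0,0.1,0,-0.7,255],[0,0,0,0.2,-0.05,-1.2,255],[0,0,0,0.25,-0.1,-1.5,255],[0,0,0,0.25,-0.1,-1.5,255]]

```text
time: 7.7
position: [565.9, 202.8, 62.8]
orientation: [-3.064, 0.408, 0.352]
force: [0.3, 0.6, -0.9]
finger_gap: 59.5
grasp_force: 25.0
```

Already below the wall tops with no contact force.

Request:
arm_command:
  series:
    - [[0,0,0,0,0,-0.2,255],[0,0,0,0.05,0,-0.4,255],[0,0,0,0.05,0,-0.4,255]]
  force: 15

```text
time: 8.07
position: [566.6, 203.0, 60.2]
orientation: [-3.064, 0.407, 0.351]
force: [-1.9, -0.9, 4.1]
finger_gap: 59.8
grasp_force: 15.0
```

Request:
arm_command:
  series:
    - [[0,0,0,0,0,-0.1,255],[0,0,0,0,0,-0.2,255],[0,0,0,0,0,-0.2,255],[0,0,0,0,0,-0.2,255]]
  force: 6

```text
time: 8.57
position: [567.2, 202.9, 58.7]
orientation: [-3.064, 0.406, 0.348]
force: [-0.7, -0.1, 6.9]
finger_gap: 60.0
grasp_force: 6.0
```

Request:
arm_command:
  series:
    - [[0,0,0,0,0,0,0],[0,0,0,0,0,0,0],[0,0,0,0,0,0,0],[0,0,0,0,0,0,0],[0,0,0,0.7,-0.2,3,0],[0,0,0,1.4,-0.4,6,0],[0,0,0,2,-0.5,9,0],[0,0,0,2,-0.5,14,0],[0,0,0,-3,-6,20,0],[0,0,0,-6,-12,22,0],[0,0,0,-12,-18,22,0],[0,0,0,-18,-24,22,0]]

```text
time: 10.07
position: [440.0, 19.4, 273.7]
orientation: [-3.063, 0.408, 0.348]
force: [-0.1, -0.3, 0.3]
finger_gap: 87.0
grasp_force: 0.0
```

Run:
```python
from h import *
s=readout.state();print(s["time"],s["force"],s["finger_gap"])
c=np.array([573.3,200.9,0]);Z=R.from_euler('z',-15.16,degrees=True)
for nm,w in(("side",(250,160,370,265)),("top",(190,165,315,275))):
    C=camera(nm);x,y,X,Y=w;a=C["pixels"];cv2.imwrite(f"pics/{nm}_end.png",a)
    i=a[y:Y,x:X].astype(int);hsv=cv2.cvtColor(a,cv2.COLOR_BGR2HSV)[y:Y,x:X]
    # cover is warm white (R-B>8), pocket is neutral/bluish
    m=((i[...,2]-i[...,0]>10)&(i.sum(2)>330)).astype(np.uint8)
    m=cv2.morphologyEx(m,cv2.MORPH_OPEN,np.ones((3,3),np.uint8));k,l,st,ce=cv2.connectedComponentsWithStats(m)
    if k>1:
        j=1+st[1:,4].argmax();cn=cv2.findContours((l==j).astype(np.uint8),0,2)[0][0]
        print(nm,st[j],ce[j]+[x,y],cv2.boxPoints(cv2.minAreaRect(cn)).round(1).tolist())
    for h in (0,8):
        L=np.array([[q,r,24+h] for q,r in((40,30),(40,-30),(-40,-30),(-40,30))]+[[0,0,24+h],[0,0,12+h]])@RN.T+[0,0,65]
        print("expected",h,(proj(C,Z.apply(L)+c)-[x,y]).round(1).tolist())
```

```text
10.075 [-0.09342973 -0.3267921   0.33764832] 87.04961448024602
expected 0 [[71.3, 30.9], [70.8, 49.6], [33.5, 54.1], [35.4, 35.4], [52.7, 42.3], [53.8, 46.4]]
expected 8 [[70.6, 28.1], [70.2, 46.8], [32.7, 51.3], [34.6, 32.6], [51.9, 39.5], [53.0, 43.7]]
top [   0   81   90   29 1665] [240.28948949 264.2048048 ] [[-0.0, 81.0], [89.0, 81.0], [89.0, 109.0], [0.0, 109.0]]
expected 0 [[48.8, 32.8], [79.3, 41.9], [67.6, 82.5], [37.4, 73.3], [58.2, 57.7], [59.3, 57.1]]
expected 8 [[48.1, 33.0], [78.7, 42.2], [67.0, 83.0], [36.6, 73.8], [57.5, 58.0], [58.6, 57.5]]
```

Request:
arm_command:
  series:
    - [[0,0,0,0,-6,0,0],[0,0,0,0,-12,0,0],[0,0,0,0,-18,2,0],[0,0,0,0,-24,4,0],[0,0,0,0,-24,4,0]]

```text
time: 10.8
position: [441.6, -222.4, 313.7]
orientation: [-3.063, 0.416, 0.347]
force: [-0.8, 1.4, 0.5]
finger_gap: 87.4
grasp_force: 0.0
```

Run:
```python
from h import *
from scipy.optimize import differential_evolution
c=np.array([573.3,200.9,0]);Z=R.from_euler('z',-15.16,degrees=True)
Cs=[camera("side"),camera("top")];G=[]
for C,nm in zip(Cs,("side","top")):
    cv2.imwrite(f"pics/{nm}_end2.png",C["pixels"])
    G.append(cv2.GaussianBlur(C["pixels"],(0,0),.7).astype(float))
F=np.array([[40,30,12],[40,-30,12],[-40,-30,12],[-40,30,12]])
t=np.linspace(.04,.96,30)[:,None]
def seg(a,b):return a+(b-a)*t
E_=[seg(F[i],F[(i+1)%4]) for i in range(4)]
H=F*[.3,.4,1];E_+=[seg(H[i],H[(i+1)%4]) for i in range(4)]
down=[0,0,-12*2]
def score(v,full=False):
    # v: dx,dy,h (pocket frame), pitch,roll,yaw deg
    Rr=R.from_euler('ZYX',[v[5],v[3],v[4]],degrees=True);s=0;o=[]
    for C,g in zip(Cs,G):
        for k,e in enumerate(E_):
            W=lambda L:Z.apply((Rr.apply(L)+[v[0],v[1],12+v[2]])@RN.T+[0,0,65])+c
            p=proj(C,W(e));d=p[-1]-p[0];nn=np.array([-d[1],d[0]])/np.linalg.norm(d)
            S=lambda q:np.stack([cv2.remap(np.ascontiguousarray(g[...,ch],np.float32),q[:,:1].astype(np.float32),q[:,1:].astype(np.float32),1)[:,0] for ch in range(3)],1)
            val=np.abs((S(p+nn*1.2)-S(p-nn*1.2)).mean(0)).sum();o.append(val);s+=min(val,150)
    return o if full else -s
for b in([(-6,6),(-6,6),(-4,25),(-12,12),(-8,8),(-6,6)],):
    for sd in(0,1):
        r=differential_evolution(score,b,seed=sd,maxiter=60,popsize=12,tol=1e-6);print(r.x.round(2),r.fun.round(0),score([0]*6))
        print(np.round(score(r.x,True)))
# colour probes: closed face (4 points), hole, per camera
for C in Cs:
    L=np.array([[25,0,24],[-25,0,24],[0,22,24],[0,-22,24],[0,0,24.]])@RN.T+[0,0,65];q=proj(C,Z.apply(L)+c).round().astype(int)
    print([C["pixels"][y,x].tolist() for x,y in q])
```

```text
[ 0.79 -1.11 15.74 -8.64 -1.81  1.56] -759.0 -528.72003
[  2.   8.   5.   1.   3.   1.   4.   3. 151. 203.  11. 171.  21.  26.
 128.  97.]
[-4.78  1.55  9.06 11.84  7.57  2.38] -755.0 -528.72003
[  0.  12.   6.   0.   3.   3.   3.   3. 150. 226.   9. 176.  20.  27.
 125.  94.]
[[38, 40, 48], [40, 44, 51], [43, 47, 52], [41, 44, 51], [40, 45, 54]]
[[204, 205, 203], [204, 204, 201], [204, 204, 201], [204, 204, 201], [204, 204, 202]]
```

Run:
```python
from h import *
c=np.array([573.3,200.9,0]);Z=R.from_euler('z',-15.16,degrees=True)
P=np.array([[25,0,24],[-25,0,24],[0,22,24],[0,-22,24],[0,0,24.],[0,25,24],[0,-25,24]])@RN.T+[0,0,65]
for nm in("top","side"):
    C=camera(nm);q=proj(C,Z.apply(P)+c).round().astype(int);print(nm,q.tolist())
    for f in("0","_end","_end2"):
        a=cv2.imread(f"pics/{nm}{f}.png");print(f,[a[y,x].tolist() for x,y in q])
a=cv2.imread("pics/top0.png");print("coverface",a[235,478],a[252,483],a[244,482])
g=lambda f:cv2.imread(f)[200:245:2,225:280:2].mean(2).round().astype(int)
for f in("pics/top0.png","pics/top_end2.png"):
    print(f);[print(*("%3d"%v for v in r)) for r in g(f)]
```

```text
top [[252, 210], [245, 235], [237, 219], [259, 226], [248, 223], [236, 219], [261, 227]]
0 [[199, 200, 197], [198, 199, 196], [85, 87, 87], [196, 196, 194], [200, 200, 198], [87, 89, 87], [74, 75, 74]]
_end [[149, 156, 157], [203, 204, 201], [205, 205, 203], [150, 157, 158], [145, 145, 145], [203, 204, 202], [150, 157, 157]]
_end2 [[204, 205, 203], [204, 204, 201], [204, 204, 201], [204, 204, 201], [204, 204, 202], [204, 204, 202], [203, 203, 201]]
side [[314, 201], [291, 204], [303, 196], [302, 209], [303, 202], [303, 195], [302, 210]]
0 [[136, 133, 141], [184, 177, 182], [124, 124, 128], [176, 167, 174], [129, 128, 133], [123, 124, 129], [177, 167, 175]]
_end [[122, 126, 130], [206, 209, 212], [204, 207, 210], [118, 125, 128], [118, 119, 122], [203, 205, 205], [120, 126, 129]]
_end2 [[38, 40, 48], [40, 44, 51], [43, 47, 52], [41, 44, 51], [40, 45, 54], [39, 42, 52], [39, 44, 49]]
coverface [186 194 195] [187 196 196] [62 65 63]
pics/top0.png
150 153 158 138 195 200 112 199 198 201 198 198 199 196 197 198 198 197 199 198 199 198 134 106  79  73  70 119
154 155 142 124 115 171 192 19
[... 4327 characters left out ...]
 103  99 103 103 100 101 151
203 183 203 203 203 204 203 203 201 203 204 202 203 203 203 203 203 203 181  78  98 102  98 102 103 100  94 160
201 198 203 203 203 203 203 202 203 205 202 203 204 203 202 202 204 204 130  73  75 100 101 104 100 101  92 157
167 139 203 203 203 203 203 204 203 204 204 203 204 202 203 203 203 202 101  73  74  73 103 103 102 102 156 158
204 196 200 202 202 203 203 204 203 203 203 203 203 203 203 204 202 202 104  91  80  77 104 104 100  96 154 157
195 199 202 194 192 200 201 202 203 203 203 203 202 203 202 203 203 176 184 162  99  75 102 101 101  80 156 156
 82  95 169 195 201 204 194 193 196 202 202 203 203 203 203 202 203 105 202 202  98 102 104 101  99 157 160 160
```

The top picture shows the cover in the pocket, hole visible and edges within about 1 px of the seated outline, resting against the downhill wall. To check its height from the side I'll move the arm out of the line of sight.

Request:
arm_command:
  series:
    - [[0,0,0,-4,5,2,0],[0,0,0,-8,10,3,0],[0,0,0,-10,14,3,0],[0,0,0,-10,18,3,0],[0,0,0,-10,18,3,0]]

```text
time: 11.62
position: [340.4, -36.8, 343.4]
orientation: [-3.065, 0.397, 0.349]
force: [-0.4, 0.8, 0.4]
finger_gap: 87.0
grasp_force: 0.0
```

Run:
```python
from h import *
c=np.array([573.3,200.9,0]);Z=R.from_euler('z',-15.16,degrees=True)
C=camera("side");a=C["pixels"];cv2.imwrite("pics/side_end3.png",a);cv2.imwrite("pics/top_end3.png",camera("top")["pixels"])
L=np.array([[x,y,z] for z in(12,-12) for x,y in((40,30),(40,-30),(-40,-30),(-40,30))])
for nm,p,dx,dz in(("seated",0,-2.6,0),("riding lower wall",5.5,-2.6,4)):
    Q=(R.from_euler('y',p,degrees=True).apply(L)+[dx,0,12+dz])@RN.T+[0,0,65];print(nm,proj(C,Z.apply(Q)+c).round(1).tolist())
g=a[184:240:2,276:332:2].mean(2).astype(int)
print("     ",*("%3d"%x for x in range(276,332,2)))
for y,r in zip(range(184,240,2),g):print(y,":",*("%3d"%v for v in r))
```

```text
seated [[320.1, 191.0], [319.6, 209.7], [282.4, 214.2], [284.2, 195.5], [322.0, 199.2], [321.6, 217.9], [284.9, 222.3], [286.7, 203.6]]
riding lower wall [[320.5, 190.9], [320.1, 209.6], [282.1, 211.5], [284.0, 192.8], [321.4, 199.2], [321.0, 217.9], [283.6, 219.7], [285.5, 201.0]]
      276 278 280 282 284 286 288 290 292 294 296 298 300 302 304 306 308 310 312 314 316 318 320 322 324 326 328 330
184 : 139 139 142 138 133 132 145 139 130 135 136 136 135 131 134 140 133 134 136 132 136 136 137 139 131 136 143 139
186 : 141 137 134 137 138 133 135 134 135 141 139 141 139 141 138 137 135 137 140 134 139 138 141 143 138 134 139 141
188 : 136 139 140 135 136 134 137 132 130 135 135 139 141 143 139 136 134 138 135 136 135 141 134 133 141 136 135 135
190 : 141 134 140 144 138 136 133 136 137 143 142 136 139 141 138 136 135 135 135 141 139 139 146 134 136 137 138 136
192 : 139 132 136 137 140 132 135 136 138 133 132 140 141 141 158 175 193 205 206 205 203 210 173 184 191 197 162 137
194 : 136 140 134 133 135 136 148 171 184 207 203 207 205 207 206 203 204 206 204 204 204 205 165 142 155 191
[... 1904 characters left out ...]
72  77  75 100 101 103  99 107  98  46  44  47  49  46  43  46  47  50  44  50  42  56  53  51  45  43  50  52
230 :  73  72  65  93 100 102 101 107  95  44  44  46  46  49  42  46  48  51  47  43  43  45  47  43  45  44  53  52
232 :  79  67  66  66  64  56  41  47  43  45  46  47  41  48  46  39  46  51  49  44  52  44  42  47  45  46  56  53
234 :  75  72  67  66  70  60  43  48  48  49  48  53  49  51  56  49  46  53  51  46  47  45  44  44  45  44  56  52
236 :  97  80  60  65  67  58  45  42  49  52  48  54  53  57  46  57  64  52  51  49  47  49  49  46  43  50  52  56
238 : 145 137  72  73  72  65  45  53  47  47  48  76  77  71  74  74  81  76  79  77  78  78  77  70  50  56  50  70
```

```bash
python3 -c "
from station import job;print(job.hand_in())"
```

```text
the job is handed in; nothing more can be done
None
```

Cover_a is fully home in the nest pocket, closed face up and released; side-view corner positions match the seated pose to within about 1 px. Cover_b was left in the rack, the arm recorded no contact with other objects, and the job was handed in at about 12 s with no verdict returned.

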